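# Even out two kits of engraving blanks on a bench balance

### The job

The two kits of round steel blanks in the trays of the balance should weigh the same, but one side is too heavy. Move a blank from the heavier tray to the lighter one so that the balance comes to rest level, with all three blanks standing upright in the trays. Set the blank down, do not drop it.

Things in the scene. Friction and masses are not known exactly. Their poses are not given: they have to be found in the camera images.
- blank_tall_mid (a point): Centre (half-way up) of the tallest of three plain turned steel cylinders, 36 mm in diameter and 54 mm high, about 432 g, standing upright in one of the balance's two trays; z axis up its length. At the start it shares the heavier tray with the middle-sized one; the shortest is alone in the lighter tray.
- blank_mid_mid (a point): Centre (half-way up) of the middle-sized of three plain turned steel cylinders, 36 mm in diameter and 36 mm high, about 288 g, standing upright in one of the balance's two trays; z axis up its length. Same metal and diameter for all three, so their weights are as their heights, 3 to 2 to 1. The square steel offcut on the bench is no blank.
- blank_short_mid (a point): Centre (half-way up) of the shortest of three plain turned steel cylinders, 36 mm in diameter and 18 mm high, about 144 g, standing upright in one of the balance's two trays; z axis up its length.
- tray_a: One side of a balance: a black open tray on a stem, 172 mm (its x) by 122 mm (its y) outside, 12 mm high, floor and walls 4 mm; origin at the centre of its underside. It stays horizontal and only rises and sinks, the other tray opposite. At the start it holds two blanks, is the heavier and rests on its stop, 14 mm below level. When level, its underside is 72 mm above the table.
- tray_b: Other side of a balance: a black open tray on a stem, 172 mm (its x) by 122 mm (its y) outside, 12 mm high, floor and walls 4 mm; origin at the centre of its underside. It stays horizontal and only rises and sinks, the other tray opposite. At the start it holds one blank and is 14 mm above level. The tray centres are 260 mm apart along y; rims are flush with the grey fin between them (84 mm high) when level.
Mind the look-alikes: they are no part of the job. What is shaped like the part that bears blank_short_mid but orange or yellow is not meant.

How it is judged (in metres and radians):
At the end, for the whole second after the job is handed in: Both trays are at rest within 5 mm of their level height, and all three blanks stand upright (within 0.15 rad) and at rest on the floor of one tray or the other (height (world z) of tray_a between 0.067 and 0.077 m and linear speed of each of tray_a, tray_b below 0.02 m/s and height (world z) of tray_b between 0.067 and 0.077 m and ((x of blank_tall_mid in the frame of tray_a between -0.082 and 0.082 m and y of blank_tall_mid in the frame of tray_a between -0.057 and 0.057 m and z of blank_tall_mid in the frame of tray_a between 0.025 and 0.037 m) or (x of blank_tall_mid in the frame of tray_b between -0.082 and 0.082 m and y of blank_tall_mid in the frame of tray_b between -0.057 and 0.057 m and z of blank_tall_mid in the frame of tray_b between 0.025 and 0.037 m)) and angle between each of blank_tall_mid, blank_mid_mid, blank_short_mid's own z axis and vertical below 0.15 rad and linear speed of each of blank_tall, blank_mid, blank_short below 0.03 m/s and ((x of blank_mid_mid in the frame of tray_a between -0.082 and 0.082 m and y of blank_mid_mid in the frame of tray_a between -0.057 and 0.057 m and z of blank_mid_mid in the frame of tray_a between 0.016 and 0.028 m) or (x of blank_mid_mid in the frame of tray_b between -0.082 and 0.082 m and y of blank_mid_mid in the frame of tray_b between -0.057 and 0.057 m and z of blank_mid_mid in the frame of tray_b between 0.016 and 0.028 m)) and ((x of blank_short_mid in the frame of tray_a between -0.082 and 0.082 m and y of blank_short_mid in the frame of tray_a between -0.057 and 0.057 m and z of blank_short_mid in the frame of tray_a between 0.007 and 0.019 m) or (x of blank_short_mid in the frame of tray_b between -0.082 and 0.082 m and y of blank_short_mid in the frame of tray_b between -0.057 and 0.057 m and z of blank_short_mid in the frame of tray_b between 0.007 and 0.019 m))); the robot touches nothing.
It fails at once if a blank is dropped: it moves faster than 0.7 m/s (a fall of 25 mm) while the fingers do not hold it ((linear speed of blank_tall above 0.7 m/s and contact force between the fingers and blank_tall below 0.1 N) or (linear speed of blank_mid above 0.7 m/s and contact force between the fingers and blank_mid below 0.1 N) or (linear speed of blank_short above 0.7 m/s and contact force between the fingers and blank_short below 0.1 N)).
It also fails if it takes over 35 s, if anything falls off the work surface, if the arm or the gripper's body presses on something with over 40 N, if the wrist force passes 120 N, or if a joint passes its speed limit or range.

### The arm

A 7-joint arm with a two-finger parallel gripper is mounted at the origin on the work surface. World frame = base frame: x ahead of the robot, y to its left, z up, the work surface at z = 0. Lengths are in m, angles in degrees, forces in N, time in s.
With the tool pointing down it reaches from about 0.425 to 0.875 m from the base axis. Payload 4.7 kg.
Tool frame: the origin (TCP) lies on the centre line of the jaws, within the pads' length; the fingertips stand 8 mm ahead of it and the grasp point (between the pads) lies 11 mm behind it; z points along the fingers, y is the direction in which the jaws open and shut (so a half turn about z gives the same grasp; the last joint's range is limited). The gripper opens to 87 mm and grips with 3 to 60 N. Pads are 19 mm wide; open, the fingers measure 117 mm over their backs; the gripper's body (75 mm by 190 mm) begins 51 mm behind the grasp point.
Start: joints at [71.912, 18.392, -4.016, 83.108, 1.295, 78.541, -3.26], TCP at [0.21, -0.615, 0.231] pointing down, gripper open.
Joint ranges: [-163.93, 163.93], [-17.29, 119.83], [-79.2, 71.16], [3.27, 140.29], [-89.18, 269.18], [5.43, 117.66], [-154.24, 154.24]. Speed limits (degrees/s): [147.25, 147.25, 180, 180, 180, 180, 180].

### API

Orientations are given as [roll, pitch, yaw] about the fixed x, y, z axes, in that order (R = Rz(yaw) Ry(pitch) Rx(roll)).
In Python, from cell import status, vision, workorder gives the robot as it stands.
- The arm moves only by the tool step_arm, never from a script. Its argument "series" is a list of rows, each an object of numbers: "ax", "ay", "az": the turn, a rotation vector about the world's x, y, z in degrees; "x", "y", "z": the shift along the world's x, y, z in m; "claw": the opening in per cent of the stroke, from 0 (shut) to 100 (fully open). In form: [{"ax": .., "ay": .., "az": .., "x": .., "y": .., "z": .., "claw": ..}, ...]. A call has 1 to 12 rows; each row is the pose to reach, as a shift and turn from the pose commanded when the call began; what a row does not reach only later rows make up. A row lasts 1/10 s, in which the tool goes at most 50 mm and 8.59 degrees, less where a joint would pass 70% of its speed; a pose out of reach is approached as far as the arm can. A call with a gripper value outside its range is refused whole. The fingers move at their own pace and stop on an object; "squeeze" is the grip in N (left out, the last holds). Time passes only in rows, so rows that repeat a pose let the fingers close. It gives the time, the measured TCP pose, the force and the opening at its end, in the units of the state.
- status.get_obs(): the state, without advancing time (a new reading comes with each control period).
- vision.read_camera(name): name is "scene" or "top" or "wrist"; returns the picture (384x512x3 uint8, red, green, blue); there is no depth.
- vision.camera_params(name): a dict with "fovy" (degrees; the focal length in pixels is half the picture's height over the tangent of half this angle, whatever the lens; pixels are square), "cx", "cy" (the principal point, pixels), "dist" ([k1, k2, p1, p2, k3] as OpenCV has them; the pictures are not rectified), "eye" and "orientation" of the camera in the world; the wrist camera has in their place "tool_from_camera" (4x4, takes a point from camera to tool coordinates, whose origin is the TCP and whose axes are the flange's). Camera axes: x right, y down, z forward; pixel columns grow to the right and rows downward; lengths in m; the calibration is good to about 2 mm. A picture is of the moment at which its call begins: read the wrist's pose just before it. camera_params takes no time and is no camera call.
- workorder.sign_off(): hands the job in, once; it reports no verdict.
The state is a dict: "time_s": time; "qpos": joint angles; "joint_velocities": joint speeds; "effort": joint torques, N m; "tool_pos": TCP position; "tool_rot": TCP orientation; "force": force on the tool from outside, world axes, zero at the start; "wrist_torque": the same for the moment, N m; "grip_width": finger opening in m.
Only numpy, scipy, OpenCV 4.12 (cv2) and the standard library are available. Lean on these libraries where they do the work, as an engineer would, in place of code of your own. Each camera call takes 0.05 s, during which the arm holds its last target.

## Working session

There is one attempt and no reset: what is moved stays moved. The work goes in short steps, Python scripts to look and compute and a tool call to move; the robot and the scene stay as the last step left them, time stands still between calls to the robot, and variables do not carry over. Pictures are saved under pics/ and viewed, and the job is handed in when it is done.

Besides the shell and the picture viewer there is one more tool, called after "Emit:" by a JSON object that holds its "op" and its "data", one argument or row to a line. step_arm: Moves the arm, as the interface text tells. Its arguments: {"type":"object","properties":{"series":{"type":"array"},"squeeze":{"type":"number"}},"required":["series"]}

```bash
ls; mkdir -p pics; python3 - <<'E'
from cell import status, vision, workorder
import cv2
print(status.get_obs())
for n in ["scene","top","wrist"]:
    im=vision.read_camera(n); cv2.imwrite(f"pics/{n}0.png",im[:,:,::-1]); print(n,vision.camera_params(n))
E
```

```text
pics
{'time_s': 0.0, 'qpos': array([71.90988107, 18.43903642, -4.01825462, 83.17275833,  1.29505579,
       78.541674  , -3.25964234]), 'joint_velocities': array([ 0.00295748,  0.12321557, -0.04092278,  0.04134936, -0.02176546,
        0.03043268, -0.07609284]), 'effort': array([-2.33952642e-04, -4.91287494e+01, -4.03860155e-01, -3.12530851e+01,
       -6.39660470e-02,  4.35347459e-02,  1.60704508e-04]), 'tool_pos': array([ 0.21033386, -0.61446991,  0.22948092]), 'tool_rot': array([-1.79891788e+02,  4.89453955e-03,  1.89027787e+01]), 'force': array([-0.13663047, -0.47544367,  0.75664741]), 'wrist_torque': array([ 0.00043531, -0.02065281,  0.00139448]), 'grip_width': 0.08685998828768175}
scene {'fovy': 48.197331732893275, 'cx': 262.30326174094847, 'cy': 186.0776949018938, 'dist': array([-0.15185718,  0.        ,  0.        ,  0.        ,  0.        ]), 'eye': array([0.93982488, 0.02111209, 0.73568805]), 'orientation': array([-146.97235448,    0.89448783,   86.12997535])}
top {'fovy': 55.0197554424128, 'cx': 261.4890778652463, 'cy': 191.2891980943223, 'dist': array([-0.0029841,  0.       ,  0.       ,  0.       ,  0.       ]), 'eye': array([0.37200943, 0.02145776, 0.73316152]), 'orientation': array([-170.53250514,    1.25609677,  -90.56462251])}
wrist {'fovy': 66.9060236966406, 'cx': 260.2685078440229, 'cy': 189.43844269316543, 'dist': array([-0.04922633,  0.        ,  0.        ,  0.        ,  0.        ]), 'tool_from_camera': array([[-3.89598166e-04, -9.64416354e-01, -2.64387869e-01,
         7.16338643e-02],
       [ 9.99999699e-01, -1.98520764e-04, -7.49434451e-04,
        -6.55089709e-04],
       [ 6.70280358e-04, -2.64388082e-01,  9.64416141e-01,
        -1.54775469e-01],
       [ 0.00000000e+00,  0.00000000e+00,  0.00000000e+00,
         1.00000000e+00]])}
```

View pics/scene0.png

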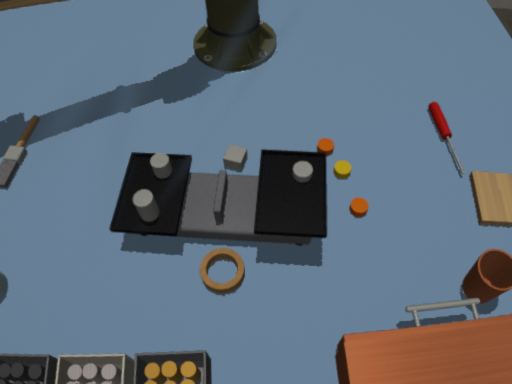

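View pics/top0.png

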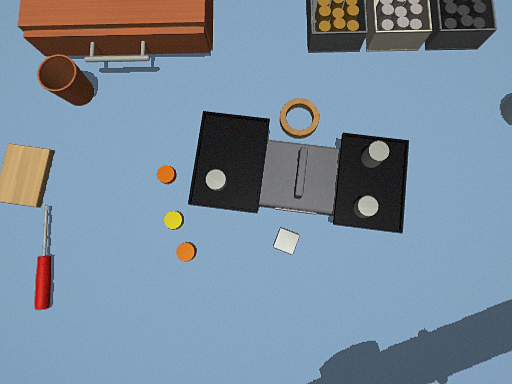

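View pics/wrist0.png

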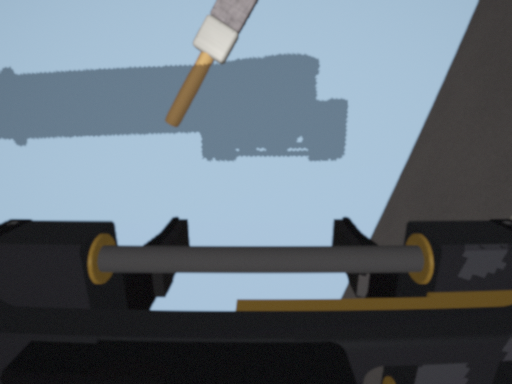

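Weights are 3:2:1, so the blank to move is the middle one (3+2 | 1 becomes 3 | 1+2).

- **Top view:** the heavy tray is at right, with the tall blank at about (378,152) and the middle one at about (368,206). The light tray is at left, with the short blank at (216,180).
- **Candidates for the middle blank:** (368,206) middle, (378,152) tall, (216,180) short, (286,241) square offcut. The orange and yellow discs at (166,174), (173,220) and (186,252) are distractors.

Next I measure.

```bash
cat > h.py <<'E'
import numpy as np, cv2
from scipy.spatial.transform import Rotation as R
from cell import status, vision
def cam(n,obs=None):
    p=vision.camera_params(n); f=192/np.tan(np.radians(p['fovy']/2))
    K=np.array([[f,0,p['cx']],[0,f,p['cy']],[0,0,1]])
    if n=='wrist':
        T=np.array(p['tool_from_camera']); Rt=R.from_euler('xyz',obs['tool_rot'],degrees=True).as_matrix()
        return K,p['dist'],Rt@T[:3,:3],Rt@T[:3,3]+obs['tool_pos']
    return K,p['dist'],R.from_euler('xyz',p['orientation'],degrees=True).as_matrix(),np.array(p['eye'])
def onplane(c,px,z):
    K,d,Rm,e=c
    u=cv2.undistortPoints(np.array(px,float).reshape(-1,1,2),K,d).reshape(-1,2)
    r=np.c_[u,np.ones(len(u))]@Rm.T
    return e+r*((z-e[2])/r[:,2])[:,None]
def proj(c,P):
    K,d,Rm,e=c
    Pc=(np.atleast_2d(P)-e)@Rm
    return cv2.projectPoints(Pc,np.zeros(3),np.zeros(3),K,d)[0].reshape(-1,2)
E
python3 - <<'E'
from h import *
a=cv2.imread('pics/top0.png'); b=cv2.imread('pics/scene0.png')
c1=cv2.resize(a[125:235,330:415],None,fx=5,fy=5,interpolation=cv2.INTER_NEAREST)
c2=cv2.resize(b[145:230,110:195],None,fx=4,fy=4,interpolation=cv2.INTER_NEAREST)
o=np.zeros((550,780,3),np.uint8);o[:550,:425]=c1;o[:340,430:770]=c2
cv2.imwrite('pics/crop1.png',o)
for n,im in(('top',a),('scene',b)):
  c=cam(n); g=cv2.cvtColor(im,cv2.COLOR_BGR2GRAY)
  # dark trays
  m=(im.max(2)<45).astype(np.uint8)
  for k in cv2.findContours(m,0,2)[0]:
    if cv2.contourArea(k)>2000:
      r=cv2.minAreaRect(k); bx=cv2.boxPoints(r); ce=r[0]
      z=0.070 if (ce[0]>262)==(n=='top') else 0.098
      P=onplane(c,bx,z); print(n,'tray',np.round(ce),z,P.round(3).tolist(),P.mean(0).round(3),np.linalg.norm(np.diff(P,axis=0),axis=1).round(3))
  hs=cv2.cvtColor(im,cv2.COLOR_BGR2HSV)
  for t in (110,130,150,170):
    m=((g>t)&(hs[...,1]<50)).astype(np.uint8)
    for k in cv2.findContours(m,0,2)[0]:
      A=cv2.contourArea(k)
      if 100<A<900:
        (x,y),(w,h),an=cv2.fitEllipse(k); 
        if 130<y<260: print(n,t,'A',A,(round(x,1),round(y,1)),round(w,1),round(h,1),[onplane(c,[(x,y)],z)[0,:2].round(3).tolist() for z in (.098,.116,.108)])
E
```

```text
top tray [371. 182.] 0.07 [[0.418, -0.091, 0.07], [0.592, -0.114, 0.07], [0.578, -0.241, 0.07], [0.406, -0.213, 0.07]] [ 0.498 -0.165  0.07 ] [0.175 0.128 0.174]
top tray [229. 161.] 0.098 [[0.459, 0.163, 0.098], [0.63, 0.144, 0.098], [0.61, 0.018, 0.098], [0.441, 0.042, 0.098]] [0.535 0.092 0.098] [0.173 0.128 0.171]
top 110 A 398.5 (286.2, 241.0) 23.9 24.1 [[0.392, -0.007], [0.391, -0.006], [0.391, -0.007]]
top 110 A 298.0 (367.8, 205.6) 19.2 20.6 [[0.45, -0.149], [0.448, -0.144], [0.449, -0.146]]
top 110 A 284.5 (215.3, 179.0) 19.1 19.5 [[0.501, 0.116], [0.498, 0.113], [0.499, 0.114]]
top 110 A 294.5 (378.7, 150.4) 19.0 20.3 [[0.549, -0.174], [0.544, -0.168], [0.546, -0.17]]
top 130 A 388.5 (286.2, 240.8) 22.8 24.1 [[0.392, -0.007], [0.391, -0.006], [0.392, -0.007]]
top 130 A 288.0 (367.6, 205.6) 18.9 19.7 [[0.451, -0.149], [0.448, -0.144], [0.449, -0.146]]
top 130 A 276.0 (215.2, 179.1) 18.8 19.2 [[0.501, 0.116], [0.497, 0.113], [0.499, 0.114]]
top 130 A 284.0 (378.6, 150.5) 18.6 19.7 [[0.548, -0.173], [0.543, -0.168], [0.546, -0.17]]
top 150 A 378.5 (286.0, 240.7) 22.4 23.4 [[0.
[... 962 characters left out ...]
.07]] [0.037 0.003 0.07 ] [0.309 0.21  0.286]
scene 110 A 216.0 (142.3, 197.8) 15.1 19.2 [[0.534, -0.174], [0.545, -0.169], [0.54, -0.171]]
scene 110 A 196.5 (302.4, 168.8) 14.5 17.7 [[0.494, 0.114], [0.506, 0.112], [0.501, 0.113]]
scene 110 A 178.0 (158.8, 159.6) 14.3 17.1 [[0.451, -0.15], [0.465, -0.145], [0.459, -0.148]]
scene 110 A 151.0 (12.7, 152.5) 12.0 20.6 [[0.406, -0.457], [0.421, -0.444], [0.414, -0.45]]
scene 110 A 249.0 (234.4, 152.8) 16.4 21.5 [[0.447, -0.008], [0.461, -0.007], [0.455, -0.007]]
scene 130 A 154.5 (302.6, 169.0) 13.1 16.3 [[0.494, 0.115], [0.507, 0.112], [0.501, 0.113]]
scene 130 A 144.5 (234.4, 153.2) 13.7 17.8 [[0.448, -0.008], [0.462, -0.007], [0.456, -0.007]]
```

View pics/crop1.png

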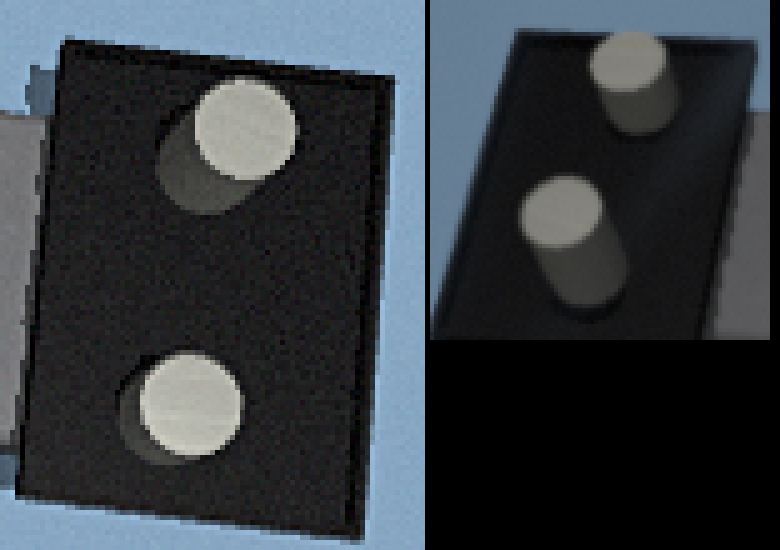

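The two views agree within about 1 mm: middle blank at (0.450,-0.149) with its top at 0.098, tall (0.544,-0.169), short (0.500,0.114). Tray centres are about (0.498,-0.165) and (0.535,0.092), 260 mm apart as specified, with yaw about -8°. The crop shows the lower of the two blanks in the heavy tray has the shorter side, so it is the middle one. I'll move above it with the jaws along the tray's y.

Emit:
{"op": "step_arm", "data": {
  "series": [
    {"x": 0.02,"y": 0.04,"z": 0,"az": -3,"claw": 70},
    {"x": 0.06,"y": 0.12,"z": 0,"az": -8,"claw": 70},
    {"x": 0.24,"y": 0.466,"z": -0.02,"az": -27,"claw": 70},
    {"x": 0.24,"y": 0.466,"z": -0.02,"az": -27,"claw": 70},
    {"x": 0.24,"y": 0.466,"z": -0.02,"az": -27,"claw": 70},
    {"x": 0.24,"y": 0.466,"z": -0.02,"az": -27,"claw": 70},
    {"x": 0.24,"y": 0.466,"z": -0.02,"az": -27,"claw": 70},
    {"x": 0.24,"y": 0.466,"z": -0.02,"az": -27,"claw": 70},
    {"x": 0.24,"y": 0.466,"z": -0.02,"az": -27,"claw": 70},
    {"x": 0.24,"y": 0.466,"z": -0.02,"az": -27,"claw": 70},
    {"x": 0.24,"y": 0.466,"z": -0.02,"az": -27,"claw": 70},
    {"x": 0.24,"y": 0.466,"z": -0.02,"az": -27,"claw": 70}
  ]
}}

```text
invalid input
```

Emit:
{"op": "step_arm", "data": {
  "series": [
    {"ax": 0,"ay": 0,"az": -3,"x": 0.02,"y": 0.04,"z": 0,"claw": 70},
    {"ax": 0,"ay": 0,"az": -8,"x": 0.06,"y": 0.12,"z": 0,"claw": 70},
    {"ax": 0,"ay": 0,"az": -27,"x": 0.24,"y": 0.466,"z": -0.02,"claw": 70},
    {"ax": 0,"ay": 0,"az": -27,"x": 0.24,"y": 0.466,"z": -0.02,"claw": 70},
    {"ax": 0,"ay": 0,"az": -27,"x": 0.24,"y": 0.466,"z": -0.02,"claw": 70},
    {"ax": 0,"ay": 0,"az": -27,"x": 0.24,"y": 0.466,"z": -0.02,"claw": 70},
    {"ax": 0,"ay": 0,"az": -27,"x": 0.24,"y": 0.466,"z": -0.02,"claw": 70},
    {"ax": 0,"ay": 0,"az": -27,"x": 0.24,"y": 0.466,"z": -0.02,"claw": 70},
    {"ax": 0,"ay": 0,"az": -27,"x": 0.24,"y": 0.466,"z": -0.02,"claw": 70},
    {"ax": 0,"ay": 0,"az": -27,"x": 0.24,"y": 0.466,"z": -0.02,"claw": 70},
    {"ax": 0,"ay": 0,"az": -27,"x": 0.24,"y": 0.466,"z": -0.02,"claw": 70},
    {"ax": 0,"ay": 0,"az": -27,"x": 0.24,"y": 0.466,"z": -0.02,"claw": 70}
  ],
  "squeeze": 20
}}

```text
time_s: 1.35
tool_pos: [0.4523, -0.1434, 0.2105]
tool_rot: [-179.9, -0.0, -7.6]
force: [-0.2, -0.4, -0.2]
grip_width: 0.0609
```

```bash
python3 - <<'E'
from h import *
for i in range(2):
    o=status.get_obs(); im=vision.read_camera('wrist')[:,:,::-1]
o2=status.get_obs();print(o['tool_pos'],o2['tool_pos'],o2['tool_rot'])
cv2.imwrite('pics/w1.png',im)
c=cam('wrist',o)
g=cv2.cvtColor(np.ascontiguousarray(im),cv2.COLOR_BGR2GRAY);hs=cv2.cvtColor(np.ascontiguousarray(im),cv2.COLOR_BGR2HSV)
for t in (100,130,160,180):
    for k in cv2.findContours(((g>t)&(hs[...,1]<50)).astype(np.uint8),0,2)[0]:
      if cv2.contourArea(k)>800:
        e=cv2.fitEllipse(k); print(t,cv2.contourArea(k),np.round(e[0],1),np.round(e[1],1),[onplane(c,[e[0]],z)[0].round(4).tolist() for z in (.098,.116)])
print(proj(c,[[.45,-.149,.098],[.544,-.169,.116]]))
E
```

```text
[ 0.45113721 -0.14654331  0.21044124] [ 0.45036073 -0.14864937  0.21037586] [ 1.79964946e+02  3.87950009e-02 -7.99804864e+00]
100 998.0 [163.5 224.7] [38.  41.4] [[0.4263, -0.0456, 0.098], [0.4328, -0.053, 0.116]]
100 1167.0 [263.6 186.2] [36.5 40.8] [[0.452, -0.1494, 0.098], [0.4567, -0.1498, 0.116]]
100 16762.5 [140.6 130.4] [134.  172.1] [[0.5194, -0.0451, 0.098], [0.5196, -0.0526, 0.116]]
100 1560.5 [271.8  81.2] [43.  46.5] [[0.5447, -0.169, 0.098], [0.5432, -0.1682, 0.116]]
130 935.5 [263.7 188. ] [34.1 35.1] [[0.4502, -0.1492, 0.098], [0.455, -0.1496, 0.116]]
130 11153.0 [143.4 133.1] [127.4 140. ] [[0.5166, -0.0472, 0.098], [0.517, -0.0545, 0.116]]
130 1424.5 [271.7  80.9] [40.8 45. ] [[0.545, -0.169, 0.098], [0.5434, -0.1681, 0.116]]
160 10349.0 [144.7 134.5] [129.5 136.5] [[0.5153, -0.0481, 0.098], [0.5158, -0.0553, 0.116]]
[[263.5225249  188.23807283]
 [272.74631833  79.97275882]]
```

View pics/w1.png

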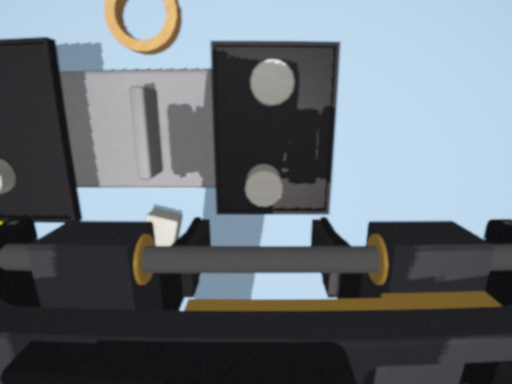

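The wrist view shows the middle blank at (264,188) and the tall one at (272,81). That puts the middle blank at (0.4502,-0.1492), matching the earlier measurement, and the jaws are square to the tray. Descending.

Emit:
{"op": "step_arm", "data": {
  "series": [
    {"ax": 0,"ay": 0,"az": 0,"x": 0,"y": 0,"z": -0.03,"claw": 70},
    {"ax": 0,"ay": 0,"az": 0,"x": 0,"y": 0,"z": -0.06,"claw": 70},
    {"ax": 0,"ay": 0,"az": 0,"x": 0,"y": 0,"z": -0.08,"claw": 70},
    {"ax": 0,"ay": 0,"az": 0,"x": 0,"y": 0,"z": -0.1,"claw": 70},
    {"ax": 0,"ay": 0,"az": 0,"x": 0,"y": 0,"z": -0.115,"claw": 70},
    {"ax": 0,"ay": 0,"az": 0,"x": 0,"y": 0,"z": -0.125,"claw": 70},
    {"ax": 0,"ay": 0,"az": 0,"x": 0,"y": 0,"z": -0.131,"claw": 70},
    {"ax": 0,"ay": 0,"az": 0,"x": 0,"y": 0,"z": -0.131,"claw": 70},
    {"ax": 0,"ay": 0,"az": 0,"x": 0,"y": 0,"z": -0.131,"claw": 70}
  ]
}}

```text
time_s: 2.35
tool_pos: [0.4508, -0.1494, 0.0801]
tool_rot: [180.0, -0.0, -8.1]
force: [0.7, -0.1, 0.4]
grip_width: 0.0608
```

```bash
python3 - <<'E'
from h import *
im=vision.read_camera('wrist')[:,:,::-1];cv2.imwrite('pics/w2.png',im)
E
```

```text
(no output)
```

View pics/w2.png

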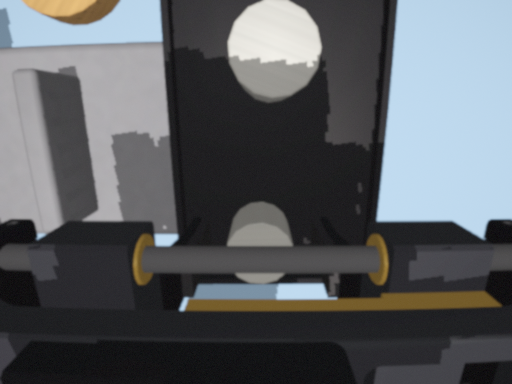

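The middle blank at (260,242) sits centred between the fingers, clear of the tall one at (275,50). Closing.

Emit:
{"op": "step_arm", "data": {
  "series": [
    {"ax": 0,"ay": 0,"az": 0,"x": 0,"y": 0,"z": 0,"claw": 50},
    {"ax": 0,"ay": 0,"az": 0,"x": 0,"y": 0,"z": 0,"claw": 40},
    {"ax": 0,"ay": 0,"az": 0,"x": 0,"y": 0,"z": 0,"claw": 30},
    {"ax": 0,"ay": 0,"az": 0,"x": 0,"y": 0,"z": 0,"claw": 20},
    {"ax": 0,"ay": 0,"az": 0,"x": 0,"y": 0,"z": 0,"claw": 20},
    {"ax": 0,"ay": 0,"az": 0,"x": 0,"y": 0,"z": 0,"claw": 20},
    {"ax": 0,"ay": 0,"az": 0,"x": 0,"y": 0,"z": 0,"claw": 20}
  ],
  "squeeze": 25
}}

```text
time_s: 3.1
tool_pos: [0.4506, -0.149, 0.0797]
tool_rot: [180.0, -0.0, -8.1]
force: [0.3, -0.5, 1.3]
grip_width: 0.0344
```

Emit:
{"op": "step_arm", "data": {
  "series": [
    {"ax": 0,"ay": 0,"az": 0,"x": 0,"y": 0,"z": 0.005,"claw": 20},
    {"ax": 0,"ay": 0,"az": 0,"x": 0,"y": 0,"z": 0.015,"claw": 20},
    {"ax": 0,"ay": 0,"az": 0,"x": 0,"y": 0,"z": 0.03,"claw": 20},
    {"ax": 0,"ay": 0,"az": 0,"x": 0,"y": 0,"z": 0.05,"claw": 20},
    {"ax": 0,"ay": 0,"az": 0,"x": 0,"y": 0,"z": 0.07,"claw": 20},
    {"ax": 0,"ay": 0,"az": 0,"x": 0,"y": 0,"z": 0.085,"claw": 20},
    {"ax": 0,"ay": 0,"az": 0,"x": 0,"y": 0,"z": 0.09,"claw": 20},
    {"ax": 0,"ay": 0,"az": 0,"x": 0,"y": 0,"z": 0.09,"claw": 20},
    {"ax": 0,"ay": 0,"az": 0,"x": 0,"y": 0,"z": 0.09,"claw": 20}
  ]
}}

```text
time_s: 4.0
tool_pos: [0.4499, -0.1489, 0.1689]
tool_rot: [-180.0, 0.1, -8.1]
force: [-0.8, -0.3, -3.9]
grip_width: 0.0344
```

```bash
python3 - <<'E'
from h import *
a=vision.read_camera('scene')[:,:,::-1];cv2.imwrite('pics/s3.png',a)
o=status.get_obs();print(o['tool_pos'],o['force'],o['grip_width'])
E
```

```text
[ 0.44974827 -0.14880551  0.16862708] [ 0.29440226 -0.01897613 -3.43270965] 0.034361169772948064
```

View pics/s3.png

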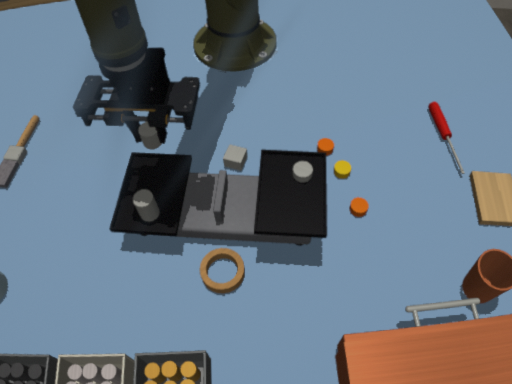

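The blank is held at (150,135), the rest is undisturbed, and the force shows its weight. Now the transfer to a free spot in tray_b.

Emit:
{"op": "step_arm", "data": {
  "series": [
    {"ax": 0,"ay": 0,"az": 0,"x": 0.006,"y": 0.012,"z": 0,"claw": 20},
    {"ax": 0,"ay": 0,"az": 0,"x": 0.018,"y": 0.036,"z": 0,"claw": 20},
    {"ax": 0,"ay": 0,"az": 0,"x": 0.034,"y": 0.066,"z": 0,"claw": 20},
    {"ax": 0,"ay": 0,"az": 0,"x": 0.05,"y": 0.1,"z": 0,"claw": 20},
    {"ax": 0,"ay": 0,"az": 0,"x": 0.068,"y": 0.134,"z": 0,"claw": 20},
    {"ax": 0,"ay": 0,"az": 0,"x": 0.085,"y": 0.167,"z": 0,"claw": 20},
    {"ax": 0,"ay": 0,"az": 0,"x": 0.1,"y": 0.197,"z": 0,"claw": 20},
    {"ax": 0,"ay": 0,"az": 0,"x": 0.112,"y": 0.22,"z": 0,"claw": 20},
    {"ax": 0,"ay": 0,"az": 0,"x": 0.12,"y": 0.236,"z": 0,"claw": 20},
    {"ax": 0,"ay": 0,"az": 0,"x": 0.12,"y": 0.236,"z": 0,"claw": 20},
    {"ax": 0,"ay": 0,"az": 0,"x": 0.12,"y": 0.236,"z": 0,"claw": 20},
    {"ax": 0,"ay": 0,"az": 0,"x": 0.12,"y": 0.236,"z": 0,"claw": 20}
  ]
}}

```text
time_s: 5.25
tool_pos: [0.5699, 0.0853, 0.1689]
tool_rot: [179.9, 0.1, -8.2]
force: [0.7, 0.1, -2.9]
grip_width: 0.0338
```

```bash
python3 - <<'E'
from h import *
a=vision.read_camera('scene')[:,:,::-1];b=vision.read_camera('wrist')[:,:,::-1]
cv2.imwrite('pics/s4.png',cv2.resize(np.hstack([a,b]),(800,300)))
o=status.get_obs();print(o['tool_pos'],o['force'],o['grip_width'])
E
```

```text
[0.57017879 0.0853842  0.16933717] [-0.54690132 -0.1124939  -2.8205221 ] 0.03384801044307326
```

View pics/s4.png

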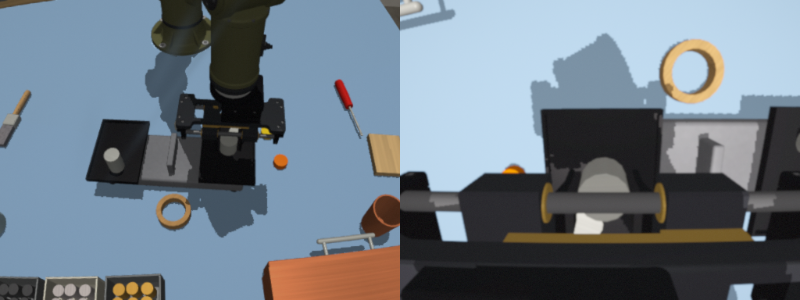

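The blank is over the open part of tray_b (scene half: (228,148)). Contact is expected at TCP z ≈ 0.108 and level at ≈ 0.094. Lowering gently.

Emit:
{"op": "step_arm", "data": {
  "series": [
    {"ax": 0,"ay": 0,"az": 0,"x": 0,"y": 0,"z": -0.01,"claw": 20},
    {"ax": 0,"ay": 0,"az": 0,"x": 0,"y": 0,"z": -0.025,"claw": 20},
    {"ax": 0,"ay": 0,"az": 0,"x": 0,"y": 0,"z": -0.038,"claw": 20},
    {"ax": 0,"ay": 0,"az": 0,"x": 0,"y": 0,"z": -0.048,"claw": 20},
    {"ax": 0,"ay": 0,"az": 0,"x": 0,"y": 0,"z": -0.054,"claw": 20},
    {"ax": 0,"ay": 0,"az": 0,"x": 0,"y": 0,"z": -0.058,"claw": 20},
    {"ax": 0,"ay": 0,"az": 0,"x": 0,"y": 0,"z": -0.06,"claw": 20},
    {"ax": 0,"ay": 0,"az": 0,"x": 0,"y": 0,"z": -0.062,"claw": 20},
    {"ax": 0,"ay": 0,"az": 0,"x": 0,"y": 0,"z": -0.063,"claw": 20},
    {"ax": 0,"ay": 0,"az": 0,"x": 0,"y": 0,"z": -0.064,"claw": 20},
    {"ax": 0,"ay": 0,"az": 0,"x": 0,"y": 0,"z": -0.065,"claw": 20}
  ]
}}

```text
time_s: 6.45
tool_pos: [0.5709, 0.0872, 0.1051]
tool_rot: [-180.0, -0.1, -8.1]
force: [-0.3, 0.8, -1.0]
grip_width: 0.0342
```

The force fell from -2.9 to -1.0 N, so the tray is being pressed. Continuing down to level height.

Emit:
{"op": "step_arm", "data": {
  "series": [
    {"ax": 0,"ay": 0,"az": 0,"x": 0,"y": 0,"z": -0.001,"claw": 20},
    {"ax": 0,"ay": 0,"az": 0,"x": 0,"y": 0,"z": -0.0025,"claw": 20},
    {"ax": 0,"ay": 0,"az": 0,"x": 0,"y": 0,"z": -0.004,"claw": 20},
    {"ax": 0,"ay": 0,"az": 0,"x": 0,"y": 0,"z": -0.0055,"claw": 20},
    {"ax": 0,"ay": 0,"az": 0,"x": 0,"y": 0,"z": -0.007,"claw": 20},
    {"ax": 0,"ay": 0,"az": 0,"x": 0,"y": 0,"z": -0.0085,"claw": 20},
    {"ax": 0,"ay": 0,"az": 0,"x": 0,"y": 0,"z": -0.01,"claw": 20},
    {"ax": 0,"ay": 0,"az": 0,"x": 0,"y": 0,"z": -0.011,"claw": 20},
    {"ax": 0,"ay": 0,"az": 0,"x": 0,"y": 0,"z": -0.011,"claw": 20},
    {"ax": 0,"ay": 0,"az": 0,"x": 0,"y": 0,"z": -0.011,"claw": 20}
  ]
}}

```text
time_s: 7.45
tool_pos: [0.5707, 0.087, 0.0937]
tool_rot: [-180.0, -0.0, -8.1]
force: [1.3, 0.6, -0.1]
grip_width: 0.0343
```

```bash
python3 - <<'E'
from h import *
a=vision.read_camera('scene')[:,:,::-1];b=vision.read_camera('wrist')[:,:,::-1]
cv2.imwrite('pics/s5.png',cv2.resize(np.hstack([a,b]),(800,300)))
o=status.get_obs();print(o['tool_pos'],o['force'],o['grip_width'])
E
```

```text
[0.5706665  0.08707908 0.09372485] [ 2.43843242  1.16254138 -0.18267456] 0.034309222972831926
```

View pics/s5.png

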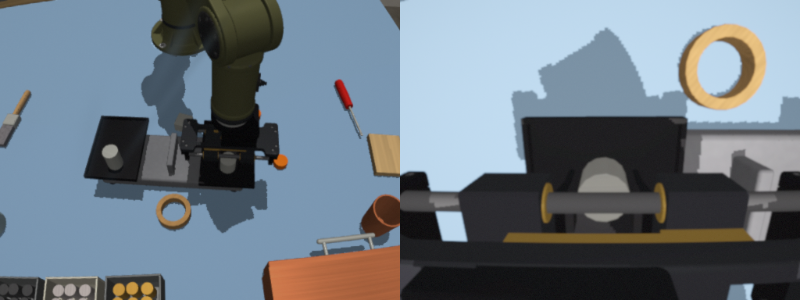

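The tray is at level and the balance carries the blank (vertical force about 0). Releasing, then withdrawing.

Emit:
{"op": "step_arm", "data": {
  "series": [
    {"ax": 0,"ay": 0,"az": 0,"x": 0,"y": 0,"z": 0,"claw": 40},
    {"ax": 0,"ay": 0,"az": 0,"x": 0,"y": 0,"z": 0,"claw": 45},
    {"ax": 0,"ay": 0,"az": 0,"x": 0,"y": 0,"z": 0,"claw": 50},
    {"ax": 0,"ay": 0,"az": 0,"x": 0,"y": 0,"z": 0,"claw": 60},
    {"ax": 0,"ay": 0,"az": 0,"x": 0,"y": 0,"z": 0,"claw": 65},
    {"ax": 0,"ay": 0,"az": 0,"x": 0,"y": 0,"z": 0,"claw": 65},
    {"ax": 0,"ay": 0,"az": 0,"x": 0,"y": 0,"z": 0,"claw": 65}
  ]
}}

```text
time_s: 8.25
tool_pos: [0.5704, 0.087, 0.0936]
tool_rot: [180.0, 0.0, -8.1]
force: [-0.4, -0.0, 0.2]
grip_width: 0.0558
```

```bash
python3 - <<'E'
from h import *
a=vision.read_camera('scene')[:,:,::-1];b=vision.read_camera('wrist')[:,:,::-1]
cv2.imwrite('pics/s6.png',cv2.resize(np.hstack([a,b]),(800,300)))
o=status.get_obs();print(o['tool_pos'],o['force'],o['grip_width'])
E
```

```text
[0.57046034 0.08702479 0.09356323] [ 0.50388493  0.80036782 -0.54114882] 0.056102197570855404
```

View pics/s6.png

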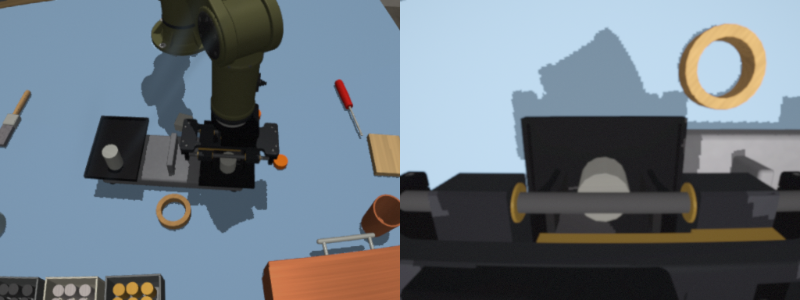

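The fingers are open and the blank stands at about (603,190) in the right half, unmoved. Lifting straight up and then backing away to clear the views.

Emit:
{"op": "step_arm", "data": {
  "series": [
    {"ax": 0,"ay": 0,"az": 0,"x": 0,"y": 0,"z": 0.01,"claw": 65},
    {"ax": 0,"ay": 0,"az": 0,"x": 0,"y": 0,"z": 0.025,"claw": 65},
    {"ax": 0,"ay": 0,"az": 0,"x": 0,"y": 0,"z": 0.05,"claw": 65},
    {"ax": 0,"ay": 0,"az": 0,"x": 0,"y": 0,"z": 0.08,"claw": 65},
    {"ax": 0,"ay": 0,"az": 0,"x": 0,"y": 0,"z": 0.12,"claw": 65},
    {"ax": 0,"ay": 0,"az": 0,"x": 0,"y": 0,"z": 0.15,"claw": 65},
    {"ax": 0,"ay": 0,"az": 0,"x": 0,"y": 0.04,"z": 0.16,"claw": 65},
    {"ax": 0,"ay": 0,"az": 0,"x": 0,"y": 0.09,"z": 0.16,"claw": 65},
    {"ax": 0,"ay": 0,"az": 0,"x": 0,"y": 0.14,"z": 0.16,"claw": 65},
    {"ax": 0,"ay": 0,"az": 0,"x": 0,"y": 0.19,"z": 0.16,"claw": 65},
    {"ax": 0,"ay": 0,"az": 0,"x": 0,"y": 0.24,"z": 0.16,"claw": 65},
    {"ax": 0,"ay": 0,"az": 0,"x": 0,"y": 0.25,"z": 0.16,"claw": 65}
  ]
}}

```text
time_s: 9.55
tool_pos: [0.5671, 0.3452, 0.2551]
tool_rot: [-179.7, 0.1, -7.5]
force: [-1.3, 0.1, -0.2]
grip_width: 0.0569
```

```bash
cat > chk.py <<'E'
from h import *
import sys
n=sys.argv[1]
a=vision.read_camera('scene')[:,:,::-1];b=vision.read_camera('top')[:,:,::-1]
cv2.imwrite(f'pics/{n}.png',cv2.resize(np.hstack([a,b]),(800,300)))
o=status.get_obs();print(o['time_s'],o['tool_pos'],o['joint_velocities'].round(2))
for nm,im in(('top',b),('scene',a)):
  im=np.ascontiguousarray(im);c=cam(nm);hs=cv2.cvtColor(im,cv2.COLOR_BGR2HSV)
  m=((hs[...,2]>120)&(hs[...,1]<50)).astype(np.uint8)
  for k in cv2.findContours(m,0,2)[0]:
    A=cv2.contourArea(k)
    if 100<A<900:
      (x,y),(w,h),_=cv2.fitEllipse(k)
      if 130<y<260: print(nm,A,(round(x,1),round(y,1)),round(w,1),round(h,1),'z.076+h:',[onplane(c,[(x,y)],.076+q)[0,:2].round(3).tolist() for q in(.018,.036,.054)])
E
python3 chk.py f1
```

```text
9.65 [0.56908416 0.3402058  0.2546825 ] [ 3.34 -1.4   2.57  1.21  0.97  0.41  0.77]
top 375.0 (286.6, 240.1) 22.6 22.9 z.076+h: [[0.393, -0.008], [0.393, -0.007], [0.392, -0.006]]
top 236.5 (216.6, 180.4) 18.4 19.0 z.076+h: [[0.499, 0.114], [0.496, 0.111], [0.492, 0.109]]
top 309.0 (381.0, 148.1) 19.4 20.5 z.076+h: [[0.554, -0.179], [0.549, -0.174], [0.544, -0.168]]
top 277.0 (230.7, 138.3) 18.7 19.1 z.076+h: [[0.576, 0.089], [0.571, 0.087], [0.565, 0.085]]
scene 241.0 (291.8, 203.1) 16.0 19.6 z.076+h: [[0.562, 0.088], [0.573, 0.086], [0.583, 0.084]]
scene 218.0 (140.3, 193.4) 14.9 19.0 z.076+h: [[0.522, -0.18], [0.533, -0.175], [0.545, -0.169]]
scene 163.0 (301.4, 174.0) 12.5 17.2 z.076+h: [[0.502, 0.112], [0.514, 0.109], [0.527, 0.107]]
scene 218.5 (233.8, 153.6) 15.0 20.4 z.076+h: [[0.446, -0.009], [0.46, -0.008], [0.474, -0.008]]
scene 158.5 (12.5, 152.1) 12.5 19.3 z.076+h: [[0.402, -0.461], [0.417, -0.447], [0.432, -0.434]]
```

View pics/f1.png

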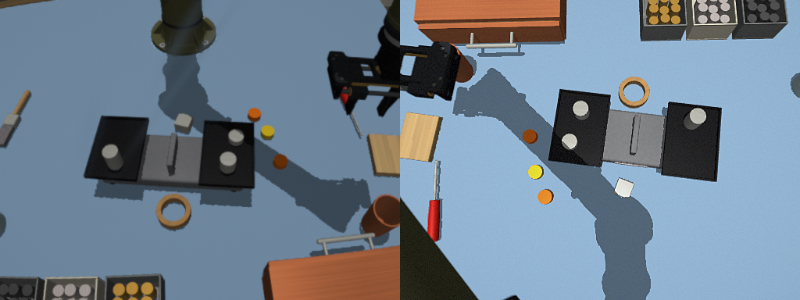

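The views agree on all three tops at level height. One more look after a pause, with triangulated heights, to confirm it is at rest.

Emit:
{"op": "step_arm", "data": {
  "series": [
    {"ax": 0,"ay": 0,"az": 0,"x": 0,"y": 0,"z": 0,"claw": 65},
    {"ax": 0,"ay": 0,"az": 0,"x": 0,"y": 0,"z": 0,"claw": 65},
    {"ax": 0,"ay": 0,"az": 0,"x": 0,"y": 0,"z": 0,"claw": 65},
    {"ax": 0,"ay": 0,"az": 0,"x": 0,"y": 0,"z": 0,"claw": 65},
    {"ax": 0,"ay": 0,"az": 0,"x": 0,"y": 0,"z": 0,"claw": 65},
    {"ax": 0,"ay": 0,"az": 0,"x": 0,"y": 0,"z": 0,"claw": 65},
    {"ax": 0,"ay": 0,"az": 0,"x": 0,"y": 0,"z": 0,"claw": 65},
    {"ax": 0,"ay": 0,"az": 0,"x": 0,"y": 0,"z": 0,"claw": 65},
    {"ax": 0,"ay": 0,"az": 0,"x": 0,"y": 0,"z": 0,"claw": 65},
    {"ax": 0,"ay": 0,"az": 0,"x": 0,"y": 0,"z": 0,"claw": 65}
  ]
}}

```text
time_s: 10.65
tool_pos: [0.5704, 0.3371, 0.2536]
tool_rot: [180.0, 0.0, -8.1]
force: [-0.4, -0.2, 0.4]
grip_width: 0.0565
```

```bash
python3 chk.py f2 | tee o.txt; python3 - <<'E'
from h import *
import re
P={'top':[],'scene':[]}
for l in open('o.txt'):
    m=re.match(r'(top|scene) \S+ \((\S+), (\S+)\)',l)
    if m:P[m[1]].append((float(m[2]),float(m[3])))
ct,cs=cam('top'),cam('scene')
def ray(c,p):
    q=onplane(c,[p],0)[0]-c[3];return c[3],q/np.linalg.norm(q)
for a in P['top']:
  for b in P['scene']:
    e1,d1=ray(ct,a);e2,d2=ray(cs,b)
    s=np.linalg.lstsq(np.c_[d1,-d2],e2-e1,rcond=None)[0]
    x,y=e1+s[0]*d1,e2+s[1]*d2
    if np.linalg.norm(x-y)<.006: print(a,b,((x+y)/2).round(4),'gap',np.linalg.norm(x-y).round(4))
E
```

```text
10.75 [0.57044869 0.33704782 0.25354055] [-0.01 -0.05 -0.04 -0.05 -0.01  0.08 -0.05]
top 373.5 (286.7, 240.1) 22.4 23.0 z.076+h: [[0.393, -0.008], [0.393, -0.007], [0.392, -0.006]]
top 211.5 (216.5, 180.5) 18.3 19.0 z.076+h: [[0.499, 0.114], [0.496, 0.111], [0.492, 0.109]]
top 307.5 (381.0, 148.1) 19.3 20.5 z.076+h: [[0.554, -0.179], [0.549, -0.173], [0.544, -0.168]]
top 276.0 (230.8, 138.3) 18.7 19.1 z.076+h: [[0.576, 0.089], [0.571, 0.087], [0.565, 0.085]]
scene 243.5 (291.7, 203.1) 16.2 19.5 z.076+h: [[0.562, 0.088], [0.573, 0.086], [0.583, 0.084]]
scene 219.0 (140.3, 193.4) 15.0 18.9 z.076+h: [[0.521, -0.18], [0.533, -0.175], [0.545, -0.169]]
scene 148.0 (300.8, 174.3) 11.3 18.0 z.076+h: [[0.503, 0.111], [0.515, 0.108], [0.527, 0.106]]
scene 216.5 (233.8, 153.6) 15.1 20.1 z.076+h: [[0.446, -0.009], [0.46, -0.008], [0.474, -0.008]]
scene 158.5 (12.5, 152.1) 12.5 19.3 z.076+h: [[0.402, -0.461], [0.417, -0.447], [0.432, -0.434]]
(286.7, 240.1) (233.8, 153.6) [ 0.3954 -0.0117  0.0281] gap 0.0013
(216.5, 180.5) (300.8, 174.3) [0.5    0.1129 0.09  ] gap 0.0033
(381.0, 148.1) (140.3, 193.4) [ 0.5441 -0.1689  0.1284] gap 0.001
(230.8, 138.3) (291.7, 203.1) [0.5714 0.0867 0.1099] gap 0.001
```

```bash
python3 -c "
from cell import workorder
print(workorder.sign_off())"
```

```text
the job is handed in; nothing more can be done
None
```

I moved the middle blank (weight 2 of 3:2:1) from the heavier tray to a free spot in the lighter one, leaving 3 against 1+2. While still gripping it, I pressed the tray down to level, opened the fingers and moved the arm clear. I handed the job in at about 10.8 s, and no verdict was given.

- **Level and at rest:** in my last checks, two looks about a second apart showed nothing moving.
- **Heights:** the tops measured 128 mm (tall), 110 mm (middle) and 90 mm (short), against 130, 112 and 94 mm when level. The short one is 4 mm low; I put that down to the arm's shadow lying partly over its face. The top camera's ray onto the level plane, less shadowed, matched its starting position to within 1 mm.
- **Upright:** all three blanks looked upright and clear of the tray walls. I judged this from the pictures and did not measure their tilt.
- **Grip width:** the gripper read 34 mm on the 36 mm blank. It held without slipping and had no effect.

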